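# Sample row from carrier to bench rack

## Robot

A 6-joint arm with a two-finger parallel gripper is mounted at the origin on the work surface. World frame = base frame: x ahead of the robot, y to its left, z up, the work surface at z = 0. Lengths are in m, angles in rad, forces in N, time in s.
With the tool pointing down it reaches from about 0.225 to 0.875 m from the base axis. Payload 3.4 kg.
Tool frame: the origin (TCP) lies at the very end of the fingers, on their centre line; the grasp point (between the pads) lies behind it (manip.grasp_offset is the z of the grasp point in the tool frame, in m); z points along the fingers, y is the line along which they close (so a half turn about z gives the same grasp; the last joint's range is limited). The gripper opens to 85 mm and grips with 20 to 120 N. Pads are 22 mm wide; open, the fingers measure 114 mm over their backs; the gripper's body (76 mm by 85 mm) begins 54 mm behind the grasp point. The pads swing forward as they close: fully open they stand 13 mm farther back than shut.
Start: joints at [-0.121, 0.276, 1.505, -0, 1.361, -0.121], TCP at [0.575, -0, 0.231] pointing down, gripper open.
Joint ranges: [-2.89, 2.89], [-0.75, 2.08], [0.22, 2.7], [-1.18, 4.32], [0.11, 2.71], [-2.7, 2.7]. Speed limits (rad/s): [2.57, 2.57, 3.14, 3.14, 3.14, 3.14].

## Interface

Orientations are given as a unit quaternion [w, x, y, z].
In Python, from rig import manip gives the robot as it stands.
- The arm moves only by the shell command python3 -m pendant 'ROWS' [FORCE]. ROWS is JSON, a list of rows, each an object of numbers: "dx", "dy", "dz": the shift along the tool's x, y, z in m; "rx", "ry", "rz": the turn, a rotation vector about the tool's x, y, z in degrees; "hand": the finger opening in m, from 0 to 0.0854. In form: [{"dx": .., "dy": .., "dz": .., "rx": .., "ry": .., "rz": .., "hand": ..}, ...]. A call has 1 to 12 rows; each row shifts and turns the commanded pose from where the row before left it, along the tool's axes as they then stand; what a row does not reach is not made up. A row lasts 1/12 s, in which the tool goes at most 41.7 mm and 7.16 degrees, less where a joint would pass 70% of its speed; a pose out of reach is approached as far as the arm can. A call is refused whole if a number of a shift passes 0.0417 or a number of a turn 7.16, either way. A call with a gripper value outside its range is refused whole. The fingers move at their own pace and stop on an object; FORCE is the grip in N (left out, the last holds). Time passes only in rows, so rows that do not move let the fingers close. It gives the time, the measured TCP pose, the force, the opening and the grip force at its end, in the units of the state.
- manip.get_state(): the state, without advancing time (a new reading comes with each control period).
- manip.get_image(name): name is "scene" or "side" or "wrist"; returns a dict with "frame" (480x640x3 uint8, red, green, blue), "fx", "fy", "cx", "cy" (pixels), "position" and "attitude" of the camera in the world; the wrist camera has in their place "mount" (4x4, takes a point from camera to tool coordinates, whose origin is the TCP and whose axes are the flange's). Camera axes: x right, y up, looking along -z (the intrinsics and any distortion apply to the point x, -y, -z); pixel columns grow to the right and rows downward; lengths in m; the calibration is good to about 2 mm. A picture is of the moment at which its call begins: read the wrist's pose just before it. There is no depth.
- manip.sign_off(): hands the job in; it is judged then, once.
The state is a dict: "clock": time; "qpos": joint angles; "qd": joint speeds; "effort": joint torques, N m; "position": TCP position; "ee_rot": TCP orientation; "contact_force": force on the tool from outside, world axes, zero at the start; "moment": the same for the moment, N m; "width": finger opening in m; "gripper_force": force on a finger pad.
Only numpy, scipy, OpenCV 4.12 (cv2) and the standard library are available. Lean on these libraries where they do the work, as an engineer would, in place of code of your own. Each camera call takes 0.05 s, during which the arm holds its last target. There are 200 camera calls.

## Task

Move the four sample bottles from the grey carrier into the empty steel bench rack for measuring, keeping them in the same order: the bottle next to the carrier's handle goes into the place next to the bench rack's handle, and so on down the row, one bottle to a place. Keep every bottle upright on the way, set each one down rather than dropping or knocking it, and leave each standing upright on the floor of its place.

Things in the scene. Friction and masses are not known exactly. Their poses are not given: they have to be found in the camera images.
- square_bottle: Square milky plastic sample bottle with a white scalloped screw cap, 97 mm tall in all: body 50 x 50 mm and 62 mm high with its faces along x and y, neck, then the round cap, 45 mm across over its ribs, from 71 mm to the top. About 0.14 kg. Origin: centre of its underside, z up. Starts upright in its insert, on the carrier's floor.
- tall_bottle: Round brown glass sample bottle with a paper label and a narrow black screw cap, the tallest, 108 mm in all: body 48 mm across and 70 mm high, tapering shoulder, then the cap, 30 mm across, from 82 mm to the top. About 0.17 kg. Origin: centre of its underside, z up. Starts upright in its insert, on the carrier's floor.
- wide_jar: Short wide milky plastic jar with a paper label, the lowest and the widest lid, 76 mm tall: body 52 mm across, white ribbed lid 53 mm across from 52 mm to the top. About 0.13 kg. Origin: centre of its underside, z up. Starts upright in its insert, on the carrier's floor.
- slim_bottle: Slim straight milky plastic bottle with a paper label, 86 mm tall and 35 mm across all the way up; its white cap runs from 60 mm to the top. About 0.07 kg. Origin: centre of its underside, z up. Starts upright in its insert, on the carrier's floor.
- square_insert: Dark grey foam insert, 72 x 70 x 16 mm, fixed in one place of the carrier, with a square hole 56 mm wide through it, in which the square bottle stands at the start. It keeps that bottle steady in transport and stays where it is when the bottle is lifted out. Origin: centre of its underside (the middle of the place), on the carrier's floor.
- tall_insert: Dark grey foam insert, 72 x 70 x 16 mm, fixed in one place of the carrier, with a round hole of 54 mm diameter through it, in which the tall bottle stands at the start. It keeps that bottle steady in transport and stays where it is when the bottle is lifted out. Origin: centre of its underside (the middle of the place), on the carrier's floor.
- wide_insert: Dark grey foam insert, 72 x 70 x 16 mm, fixed in one place of the carrier, with a round hole of 58 mm diameter through it, in which the wide jar stands at the start. It keeps that bottle steady in transport and stays where it is when the bottle is lifted out. Origin: centre of its underside (the middle of the place), on the carrier's floor.
- slim_insert: Dark grey foam insert, 72 x 70 x 16 mm, fixed in one place of the carrier, with a round hole of 41 mm diameter through it, in which the slim bottle stands at the start. It keeps that bottle steady in transport and stays where it is when the bottle is lifted out. Origin: centre of its underside (the middle of the place), on the carrier's floor.
- carrier: Grey plastic sample carrier, fixed, at any angle, 86 (x) x 308 mm (y): floor 6 mm thick, sides 28 mm high, four places at y = +111, +37, -37, -111 mm, x = 0, each with a foam insert whose top is 22 mm above the bench. Handle: the end panel at y = +151 mm, 87 mm high, with a hand slot; the plain end at -y is 34 mm high. Origin: centre of its underside. Left or right of the rack.
- bench_rack: Stainless steel bench rack, fixed, at any angle, empty at the start, 86 (x) x 302 mm (y): floor 6 mm thick, four open places at y = +111, +37, -37, -111 mm, x = 0, each 80 (x) x 71 mm (y) inside; outer walls 24 mm high, dividers 18 mm. Handle: a dark steel arch 84 mm high across its end at y = +151 mm. Origin: centre of its underside.
Mind the look-alikes: they are no part of the job. What is shaped like the square_bottle but orange is not meant. Leave any yellow look-alike of the tall_bottle alone.

How it is judged:
By the outcome, as a careful person would: the job done as asked, in the order asked, and still so for the second after the job is handed in, with the robot touching nothing.
It also fails if it takes over 104 s, if anything falls off the work surface, if the arm or the gripper's body presses on something with over 40 N, if the wrist force passes 120 N, or if a joint passes its speed limit or range.

## Working session

There is one attempt and no reset: what is moved stays moved. The work goes in short steps, Python scripts to look and compute and a shell command to move; the robot and the scene stay as the last step left them, time stands still between calls to the robot, and variables do not carry over. Pictures are saved under pics/ and viewed, at most 14 in all, crops included, and the job is handed in when it is done.

```bash
mkdir -p pics; ls; python3 - <<'E'
from rig import manip
import cv2,numpy as np
print(manip.get_state(), manip.grasp_offset)
for n in ["scene","side"]:
    d=manip.get_image(n); cv2.imwrite(f"pics/{n}0.png",d["frame"][:,:,::-1])
    print(n,{k:v for k,v in d.items() if k!="frame"})
d=manip.get_image("wrist");cv2.imwrite(f"pics/wrist0.png",d["frame"][:,:,::-1]);print({k:v for k,v in d.items() if k!="frame"})
E
```

```text
pics
{'clock': 0.0, 'qpos': array([-1.21021461e-01,  2.76601589e-01,  1.50611185e+00, -6.32656065e-06,
        1.36070575e+00, -1.20996198e-01]), 'qd': array([-0.00081119, -0.0005941 , -0.00140988,  0.0004276 ,  0.0010719 ,
       -0.00163823]), 'effort': array([ 6.20495921e-04, -4.16768074e+01, -2.45808578e+01, -1.52056768e-04,
        1.11346930e-02,  1.69860516e-05]), 'position': array([5.74480370e-01, 4.31943144e-05, 2.30444436e-01]), 'ee_rot': array([-7.17099170e-04,  7.07114949e-01,  7.07098023e-01, -5.65533768e-04]), 'contact_force': array([-0.77050895,  0.09910276,  0.38955902]), 'moment': array([ 0.01125087, -0.01717813, -0.0003273 ]), 'gripper_force': 0.0, 'width': 0.08548316453412672} -0.0187
scene {'fx': 539.6566222284736, 'fy': 539.6566222284736, 'cx': 318.4206521024617, 'cy': 239.4527910658751, 'position': array([ 1.1749339 , -0.06160897,  1.00124457]), 'attitude': array([0.68904387, 0.19583062, 0.1916743 , 0.67091719])}
side {'fx': 562.0976640437177, 'fy': 562.0976640437177, 'cx': 314.00842876984694, 'cy': 229.9122589445795, 'position': array([ 0.38808439, -0.77608355,  0.75970525]), 'attitude': array([ 0.91470763,  0.38980508, -0.04223994, -0.09786594])}
{'fx': 360.04587722094124, 'fy': 360.04587722094124, 'cx': 321.6647344578236, 'cy': 242.08576581685773, 'mount': array([[-3.92272161e-04,  9.59249129e-01,  2.82561416e-01,
         7.24611900e-02],
       [ 9.99999841e-01,  2.61869932e-04,  4.99267014e-04,
         2.11412620e-04],
       [ 4.04927109e-04,  2.82561567e-01, -9.59249080e-01,
        -1.42938684e-01],
       [ 0.00000000e+00,  0.00000000e+00,  0.00000000e+00,
         1.00000000e+00]])}
```

View pics/scene0.png

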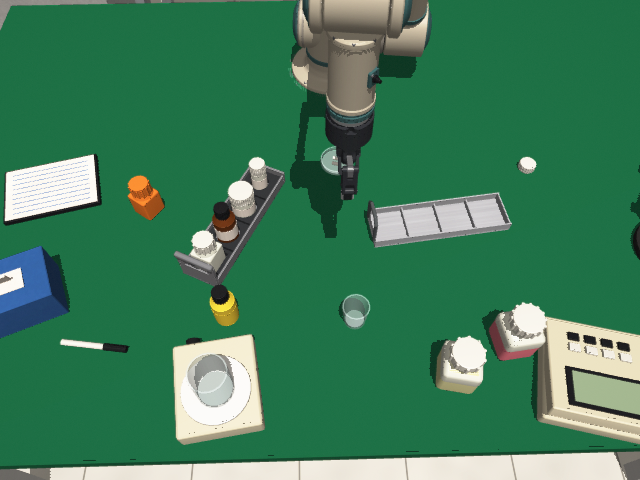

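View pics/side0.png

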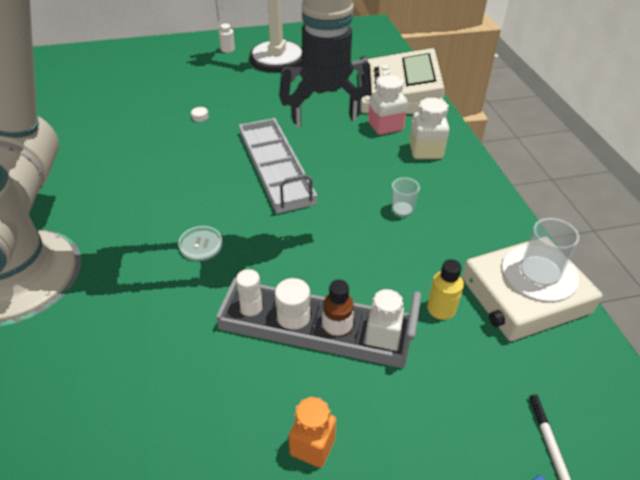

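```bash
cat > h.py <<'E'
import numpy as np, cv2
from scipy.spatial.transform import Rotation as R
from rig import manip
def rot(q): return R.from_quat([q[1],q[2],q[3],q[0]]).as_matrix()
def shot(name,save=None):
    s=manip.get_state(); d=manip.get_image(name)
    if "mount" in d:
        T=np.eye(4); T[:3,:3]=rot(s["ee_rot"]); T[:3,3]=s["position"]; T=T@d["mount"]
        d["C"],d["A"]=T[:3,3],T[:3,:3]
    else: d["C"],d["A"]=np.array(d["position"]),rot(d["attitude"])
    if save: cv2.imwrite(f"pics/{save}.png",d["frame"][:,:,::-1])
    return d
def ray(d,p):
    v=d["A"]@np.array([(p[0]-d["cx"])/d["fx"],-(p[1]-d["cy"])/d["fy"],-1]); return v/np.linalg.norm(v)
def onz(d,p,z):
    v=ray(d,p); return d["C"]+v*(z-d["C"][2])/v[2]
def proj(d,P):
    c=d["A"].T@(np.array(P)-d["C"]); return np.array([d["cx"]-d["fx"]*c[0]/c[2], d["cy"]+d["fy"]*c[1]/c[2]])
def tri(views):
    M=np.zeros((3,3));b=np.zeros(3)
    vs=[(d["C"],ray(d,p)) for d,p in views]
    for C,v in vs:
        Q=np.eye(3)-np.outer(v,v);M+=Q;b+=Q@C
    X=np.linalg.solve(M,b); return X, max(np.linalg.norm(np.cross(X-C,v)) for C,v in vs)
E
python3 - <<'E'
from h import *
a=shot("scene");b=shot("side");np.set_printoptions(precision=4,suppress=True)
for n,p,q in [("slim",(257,162),(248,278)),("wide",(241,190),(292,289)),("tall",(221,209),(339,290)),("square",(203,240),(387,299)),
 ("rFR",(502,196),(240,127)),("rFRb",(509,227),(275,120)),("rNb",(376,244),(314,205)),("rN",(372,206),(277,209)),("orange",(139,184),(313,408)),("yellow",(220,293),(452,270))]:
    print(n,*tri([(a,p),(b,q)]))
E
```

```text
slim [ 0.4101 -0.1778  0.0903] 0.0021224913740545462
wide [ 0.4763 -0.2093  0.0813] 5.833533859161945e-06
tall [ 0.5419 -0.2444  0.1043] 0.0011484070545482122
square [ 0.6104 -0.2746  0.0996] 0.0006942693883449473
rFR [0.4564 0.3727 0.0093] 0.0014130244090873535
rFRb [0.5427 0.3695 0.0169] 0.0012685374916378282
rNb [ 0.5709  0.0761 -0.0028] 0.003568220983171755
rN [0.4883 0.0689 0.014 ] 0.010191791451713556
orange [ 0.4647 -0.4227  0.0954] 0.0006998079297500006
yellow [ 0.7281 -0.2355  0.097 ] 0.0022498426625932725
```

View pics/wrist0.png

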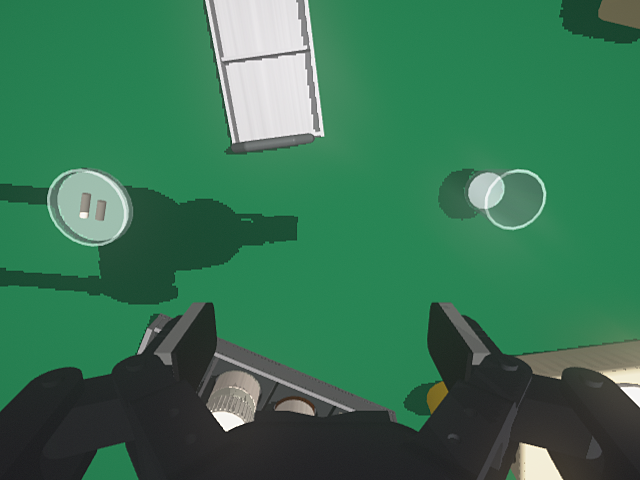

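Candidates in the scene view: white square bottle in the carrier (203,240), the orange square look-alike at (139,184), and clear bottles with other contents at (466,355) and (525,320). For the tall one there is brown (221,209) in the carrier and yellow (220,293) outside it. Also in the carrier are the jar (241,190) and the slim bottle (257,162). I choose the four in the carrier. The measured cap heights of 0.09 to 0.104 m agree with the text. The rack lies near x 0.51 and y 0.07 to 0.37, with its handle at the low-y end. Next I survey the rack, then the carrier, with the wrist camera.

```bash
python3 -m pendant '[{"dx":0.036,"dy":-0.012,"dz":-0.014},{"dx":0.036,"dy":-0.012,"dz":-0.014},{"dx":0.036,"dy":-0.012,"dz":-0.014},{"dx":0.036,"dy":-0.012,"dz":-0.014},{"dx":0.036,"dy":-0.012,"dz":-0.014},{"rz":-5.8},{},{},{},{}]'
python3 - <<'E'
from h import *; import pickle
d=shot("wrist","rack1"); pickle.dump(d,open("rack1.pkl","wb"))
E
python3 -m pendant '[{"dx":-0.02},{"dx":-0.02},{"dx":-0.02},{"dx":-0.02},{},{},{}]'
python3 - <<'E'
from h import *; import pickle
d=shot("wrist"); pickle.dump(d,open("rack2.pkl","wb"))
cv2.imwrite("pics/rack12.png",np.hstack([cv2.resize(pickle.load(open(f"rack{i}.pkl","rb"))["frame"][:,:,::-1][:,120:520],None,fx=1,fy=1) for i in (1,2)]))
E
```

```text
invalid input
invalid input
```

View pics/rack12.png

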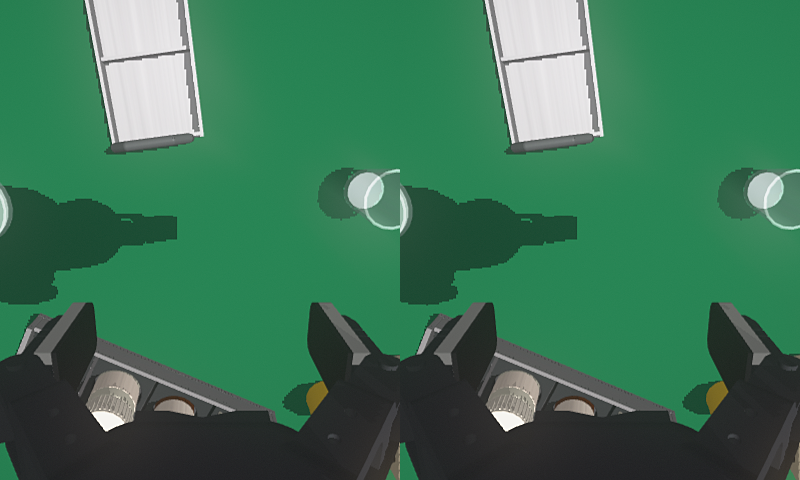

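Both moves were refused, so these pictures show the start pose again: the rack's handle end is at about (150,145) in each half. I'll check the row format.

```bash
python3 -m pendant '[{"dx":0.036,"dy":-0.012,"dz":-0.014},{"dx":0.036,"dy":-0.012,"dz":-0.014}]' || true; echo; python3 -m pendant '[{"dx":0}]'; echo;  python3 -m pendant '[{"dx":0.0,"dy":0.0,"dz":-0.01,"rx":0.0,"ry":0.0,"rz":0.0,"hand":0.085}]'
```

```text
clock: 0.43
position: [0.5737, 0.0001, 0.2396]
ee_rot: [-0.002, 0.707, 0.707, -0.001]
contact_force: [-0.1, -1.1, -0.4]
width: 0.0846
gripper_force: 0.0invalid input
invalid input
```

```bash
python3 -m pendant '[{"dx":0.036,"dy":-0.012,"dz":-0.012,"rx":0,"ry":0,"rz":0,"hand":0.085},{"dx":0.036,"dy":-0.012,"dz":-0.012,"rx":0,"ry":0,"rz":0,"hand":0.085},{"dx":0.036,"dy":-0.012,"dz":-0.012,"rx":0,"ry":0,"rz":0,"hand":0.085},{"dx":0.036,"dy":-0.012,"dz":-0.012,"rx":0,"ry":0,"rz":0,"hand":0.085},{"dx":0.036,"dy":-0.012,"dz":-0.012,"rx":0,"ry":0,"rz":0,"hand":0.085},{"dx":0,"dy":0,"dz":0,"rx":0,"ry":0,"rz":-5.8,"hand":0.085},{"dx":0,"dy":0,"dz":0,"rx":0,"ry":0,"rz":0,"hand":0.085},{"dx":0,"dy":0,"dz":0,"rx":0,"ry":0,"rz":0,"hand":0.085},{"dx":0,"dy":0,"dz":0,"rx":0,"ry":0,"rz":0,"hand":0.085}]'
python3 - <<'E'
from h import *; import pickle
d=shot("wrist","rack1"); pickle.dump(d,open("rack1.pkl","wb"))
E
python3 -m pendant '[{"dx":-0.02,"dy":0,"dz":0,"rx":0,"ry":0,"rz":0,"hand":0.085},{"dx":-0.02,"dy":0,"dz":0,"rx":0,"ry":0,"rz":0,"hand":0.085},{"dx":-0.02,"dy":0,"dz":0,"rx":0,"ry":0,"rz":0,"hand":0.085},{"dx":0,"dy":0,"dz":0,"rx":0,"ry":0,"rz":0,"hand":0.085},{"dx":0,"dy":0,"dz":0,"rx":0,"ry":0,"rz":0,"hand":0.085}]'
python3 - <<'E'
from h import *; import pickle
d=shot("wrist"); pickle.dump(d,open("rack2.pkl","wb"))
cv2.imwrite("pics/rackb.png",np.hstack([pickle.load(open(f"rack{i}.pkl","rb"))["frame"][:,:,::-1][:,120:520] for i in (1,2)]))
E
```

```text
clock: 1.18
position: [0.5152, 0.1792, 0.3012]
ee_rot: [0.0, 0.671, 0.741, -0.0]
contact_force: [0.1, -1.3, -1.1]
width: 0.085
gripper_force: 0.0
clock: 1.65
position: [0.5214, 0.1186, 0.3009]
ee_rot: [-0.0, 0.672, 0.74, -0.0]
contact_force: [-0.4, -0.4, 0.2]
width: 0.0849
gripper_force: 0.0
```

View pics/rackb.png

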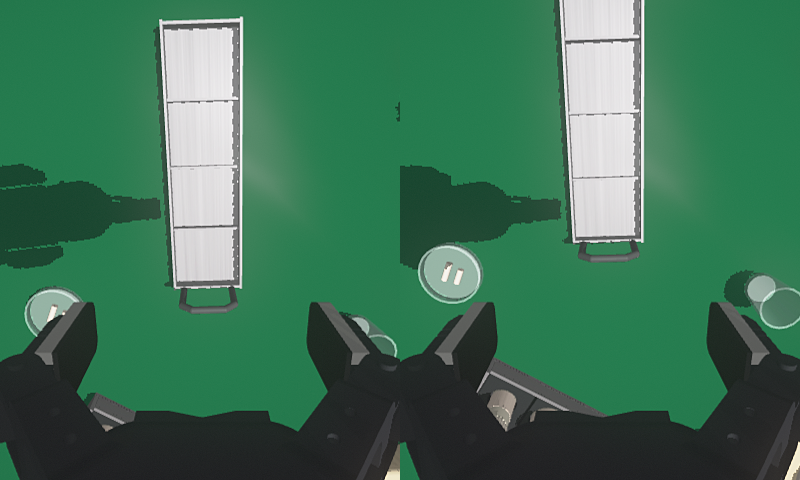

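Rack view: left half, rim corners at about (280,20), (362,18), (361,288) and (294,288) in full-image columns. The handle is at the bottom, near (330,300). Next: rack pose from the contour, then on to the carrier.

```bash
cat > rack.py <<'E'
from h import *; import pickle
np.set_printoptions(precision=4,suppress=True)
V=[pickle.load(open(f"rack{i}.pkl","rb")) for i in (1,2)]
Q=[]
for d in V:
    m=(d["frame"].min(2)>120).astype(np.uint8); m[300:]=0
    m=cv2.morphologyEx(m,cv2.MORPH_CLOSE,np.ones((9,9)))
    c=[c for c in cv2.findContours(m,0,2)[0]]; c=max(c,key=cv2.contourArea)
    h=cv2.convexHull(c); q=cv2.approxPolyDP(h,8,True)[:,0].astype(float)+0
    q=q[np.argsort(q[:,1])]; print(q.tolist()); Q.append(q)
    P=np.array([onz(d,p,.024)[:2] for p in q]); print(P); print([np.linalg.norm(P[i]-P[j]).round(4) for i,j in [(0,1),(2,3),(0,2),(0,3),(1,3),(1,2)]])
for i in (2,3):
    for j in (2,3): print(tri([(V[0],Q[0][i]),(V[1],Q[1][j])]))
E
python3 rack.py
python3 -m pendant '[{"dx":-0.038,"dy":0.0072,"dz":0.0045,"rx":0,"ry":0,"rz":0,"hand":0.085},{"dx":-0.038,"dy":0.0072,"dz":0.0045,"rx":0,"ry":0,"rz":0,"hand":0.085},{"dx":-0.038,"dy":0.0072,"dz":0.0045,"rx":0,"ry":0,"rz":0,"hand":0.085},{"dx":-0.038,"dy":0.0072,"dz":0.0045,"rx":0,"ry":0,"rz":0,"hand":0.085},{"dx":-0.038,"dy":0.0072,"dz":0.0045,"rx":0,"ry":0,"rz":0,"hand":0.085},{"dx":-0.038,"dy":0.0072,"dz":0.0045,"rx":0,"ry":0,"rz":0,"hand":0.085},{"dx":-0.038,"dy":0.0072,"dz":0.0045,"rx":0,"ry":0,"rz":0,"hand":0.085},{"dx":-0.038,"dy":0.0072,"dz":0.0045,"rx":0,"ry":0,"rz":0,"hand":0.085},{"dx":-0.038,"dy":0.0072,"dz":0.0045,"rx":0,"ry":0,"rz":0,"hand":0.085},{"dx":-0.038,"dy":0.0072,"dz":0.0045,"rx":0,"ry":0,"rz":0,"hand":0.085},{"dx":-0.038,"dy":0.0072,"dz":0.0045,"rx":0,"ry":0,"rz":0,"hand":0.085}]'
python3 -m pendant '[{"dx":0,"dy":0,"dz":0,"rx":0,"ry":0,"rz":-6.5,"hand":0.085},{"dx":0,"dy":0,"dz":0,"rx":0,"ry":0,"rz":-6.5,"hand":0.085},{"dx":0,"dy":0,"dz":0,"rx":0,"ry":0,"rz":-6.5,"hand":0.085},{"dx":0,"dy":0,"dz":0,"rx":0,"ry":0,"rz":-6.5,"hand":0.085},{"dx":0,"dy":0,"dz":0,"rx":0,"ry":0,"rz":-6.5,"hand":0.085},{"dx":0,"dy":0,"dz":0,"rx":0,"ry":0,"rz":-6.5,"hand":0.085},{"dx":0,"dy":0,"dz":0,"rx":0,"ry":0,"rz":-6.5,"hand":0.085},{"dx":0,"dy":0,"dz":0,"rx":0,"ry":0,"rz":-6.5,"hand":0.085},{"dx":0,"dy":0,"dz":0,"rx":0,"ry":0,"rz":-6.7,"hand":0.085},{"dx":0,"dy":0,"dz":0,"rx":0,"ry":0,"rz":0,"hand":0.085},{"dx":0,"dy":0,"dz":0,"rx":0,"ry":0,"rz":0,"hand":0.085},{"dx":0,"dy":0,"dz":0,"rx":0,"ry":0,"rz":0,"hand":0.085}]'
python3 - <<'E'
from h import *; import pickle
d=shot("wrist","car1"); pickle.dump(d,open("car1.pkl","wb"))
E
```

```text
[[361.0, 16.0], [279.0, 19.0], [361.0, 288.0], [295.0, 288.0]]
[[0.5367 0.3726]
 [0.4531 0.3617]
 [0.5756 0.0726]
 [0.4926 0.0644]]
[np.float64(0.0843), np.float64(0.0834), np.float64(0.3026), np.float64(0.3114), np.float64(0.2999), np.float64(0.314)]
[[364.0, 0.0], [279.0, 0.0], [363.0, 242.0], [293.0, 242.0]]
[[0.5443 0.3267]
 [0.4584 0.3184]
 [0.5761 0.0726]
 [0.4914 0.0644]]
[np.float64(0.0863), np.float64(0.0851), np.float64(0.2561), np.float64(0.2675), np.float64(0.2562), np.float64(0.2725)]
(array([0.5758, 0.0727, 0.0242]), np.float64(0.00025458140560094664))
(array([0.5192, 0.1727, 0.3119]), np.float64(0.023652844956274153))
(array([0.5181, 0.1721, 0.3109]), np.float64(0.023643998658885907))
(array([0.4921, 0.065 , 0.0256]), np.float64(0.0005641200853226578))
clock: 2.62
position: [0.6428, -0.2887, 0.2513]
ee_rot: [-0.0, 0.671, 0.742, 0.0]
contact_force: [0.3, 0.6, 0.6]
width: 0.085
gripper_force: 0.0
clock: 3.62
position: [0.6423, -0.2872, 0.2516]
ee_rot: [-0.0, 0.222, 0.975, 0.0]
contact_force: [-0.6, -0.5, 0.1]
width: 0.085
gripper_force: 0.0
```

View pics/car1.png

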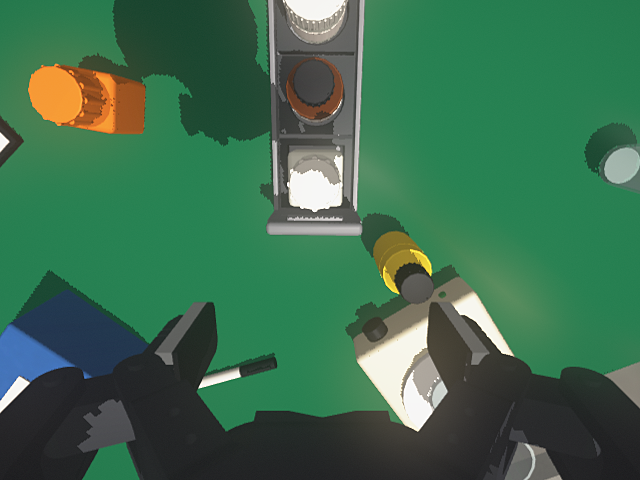

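Rack: rim height measured at 0.0242 m and length 0.301 m, both matching. Centre (0.5145, 0.2178), long axis at 97.5°. In this view the carrier's handle is at (315,228), the square bottle at (315,180), the tall brown one at (313,85) and the jar at (315,10). The orange (60,95) and yellow (415,285) look-alikes stand outside the carrier. I'll shift forward to see all four.

```bash
python3 -m pendant '[{"dx":0.03,"dy":0,"dz":0,"rx":0,"ry":0,"rz":0,"hand":0.085},{"dx":0.03,"dy":0,"dz":0,"rx":0,"ry":0,"rz":0,"hand":0.085},{"dx":0.03,"dy":0,"dz":0,"rx":0,"ry":0,"rz":0,"hand":0.085},{"dx":0.03,"dy":0,"dz":-0.02,"rx":0,"ry":0,"rz":0,"hand":0.085},{"dx":0,"dy":0,"dz":-0.03,"rx":0,"ry":0,"rz":0,"hand":0.085},{"dx":0,"dy":0,"dz":0,"rx":0,"ry":0,"rz":0,"hand":0.085},{"dx":0,"dy":0,"dz":0,"rx":0,"ry":0,"rz":0,"hand":0.085}]'
python3 - <<'E'
from h import *; import pickle
d=shot("wrist","car2"); pickle.dump(d,open("car2.pkl","wb"))
a=pickle.load(open("car1.pkl","rb"))["frame"]
A=cv2.resize(a[0:250,240:400],None,fx=2,fy=2); B=cv2.resize(d["frame"][0:300,220:420],None,fx=2,fy=2)
c=np.zeros((600,720,3),np.uint8); c[:500,:320]=A;c[:600,320:]=B
cv2.imwrite("pics/carb.png",c[:,:,::-1])
E
```

```text
clock: 4.25
position: [0.5343, -0.2361, 0.3043]
ee_rot: [0.003, 0.221, 0.975, -0.001]
contact_force: [-0.0, -0.2, -0.4]
width: 0.0849
gripper_force: 0.0
```

View pics/carb.png

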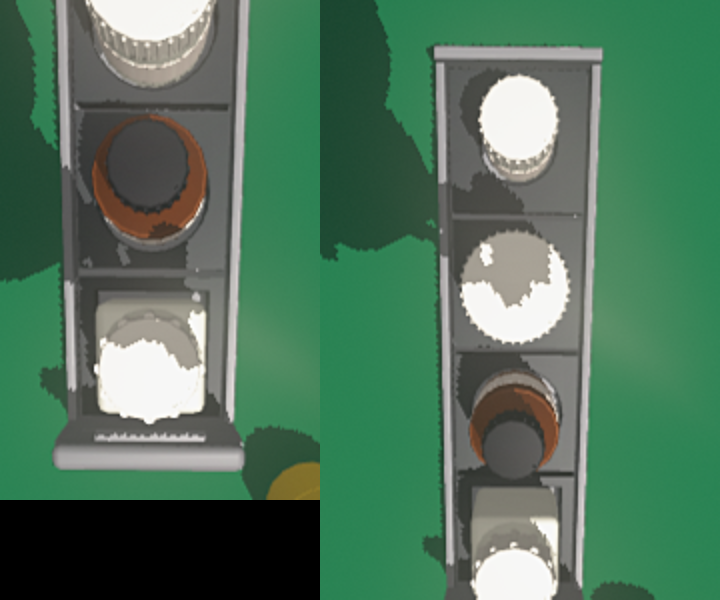

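Crop shows, handle to plain end: square white cap (315,183 in car1), tall black cap (314,82 in car1; 316,223 in car2), wide lid (317,143 in car2) and slim cap (319,57 in car2). Choice confirmed: white square, brown tall, wide and slim.

```bash
cat > car.py <<'E'
from h import *; import pickle
np.set_printoptions(precision=4,suppress=True)
a,b=[pickle.load(open(f"car{i}.pkl","rb")) for i in (1,2)]
def circ(d,p,r,bw=25):
    g=cv2.cvtColor(d["frame"],cv2.COLOR_RGB2GRAY); w=int(r*1.6)
    x0,y0=int(p[0])-w,max(0,int(p[1])-w); g=cv2.resize(g[y0:int(p[1])+w,x0:x0+2*w],None,fx=4,fy=4,interpolation=cv2.INTER_CUBIC)
    c=cv2.HoughCircles(g,cv2.HOUGH_GRADIENT,1,9999,param1=100,param2=8,minRadius=int(4*r*.88),maxRadius=int(4*r*1.12))
    c=c[0,0]/4; return (c[0]+x0,c[1]+y0),c[2]
def rad(d,p,D,z): P=onz(d,p,z); return d["fx"]*D/2/abs((d["A"].T@(P-d["C"]))[2])
S=shot("scene"); T=shot("side")
for n,pa,pb,D,z in [("square",(314.5,183.5),(317,295),.045,.103),("tall",(313.5,81.5),(316.5,223),.030,.114),("wide",None,(317,143.5),.053,.082),("slim",None,(319,57),.035,.092)]:
    r=[]
    for d,p in ((a,pa),(b,pb)):
        if p is None: continue
        q,rr=circ(d,p,rad(d,p,D,z)); print(n,"hand",p,"hough",np.round(q,1),"r",round(rr,1),"exp",round(rad(d,p,D,z),1),"onz",onz(d,p,z)[:2],onz(d,q,z)[:2])
        r.append((d,p))
    if len(r)==2: print("   tri",*tri(r))
s=manip.get_state();print(s["position"],s["ee_rot"])
E
python3 car.py
```

```text
square hand (314.5, 183.5) hough [317.6 189.6] r 31.1 exp 27.9 onz [ 0.6082 -0.2766] [ 0.6137 -0.2764]
square hand (317, 295) hough [316.9 294.4] r 20.3 exp 21.6 onz [ 0.6118 -0.2781] [ 0.6111 -0.2779]
   tri [ 0.607  -0.2757  0.1145] 6.8209453597211e-05
tall hand (313.5, 81.5) hough [319.4  95.1] r 23.1 exp 20.9 onz [ 0.5412 -0.2445] [ 0.5513 -0.2447]
tall hand (316.5, 223) hough [322.9 210.4] r 15.1 exp 15.8 onz [ 0.5398 -0.2436] [ 0.5314 -0.2329]
   tri [ 0.5407 -0.2442  0.1096] 9.957791152533188e-05
wide hand (317, 143.5) hough [317.1 143.9] r 27.2 exp 27.1 onz [ 0.4749 -0.2122] [ 0.4753 -0.2122]
slim hand (319, 57) hough [321.1  58.6] r 21.3 exp 19.6 onz [ 0.4086 -0.178 ] [ 0.4106 -0.1768]
[ 0.5338 -0.2358  0.301 ] [-0.0006  0.221   0.9753  0.0002]
```

```bash
python3 -m pendant '[{"dx":-0.03,"dy":-0.0015,"dz":0,"rx":0,"ry":0,"rz":0.3,"hand":0.085},{"dx":-0.03,"dy":-0.0015,"dz":0.02,"rx":0,"ry":0,"rz":0.2,"hand":0.085},{"dx":-0.0265,"dy":-0.0013,"dz":0.03,"rx":0,"ry":0,"rz":0,"hand":0.085},{"dx":0,"dy":0,"dz":0.035,"rx":0,"ry":0,"rz":0,"hand":0.085},{"dx":0,"dy":0,"dz":0.035,"rx":0,"ry":0,"rz":0,"hand":0.085},{"dx":0,"dy":0,"dz":0.02,"rx":0,"ry":0,"rz":0,"hand":0.085},{"dx":0,"dy":0,"dz":0,"rx":0,"ry":0,"rz":0,"hand":0.085},{"dx":0,"dy":0,"dz":0,"rx":0,"ry":0,"rz":0,"hand":0.085}]'
python3 - <<'E'
from h import *
d=shot("wrist"); P=(0.610,-0.277)
f=d["frame"].copy()
for z in (.103,.0): 
    p=proj(d,(*P,z)); print(p); cv2.circle(f,tuple(int(v) for v in p),4,(255,0,255),2)
cv2.imwrite("pics/pre1.png",f[:,:,::-1]); s=manip.get_state(); print(s["position"],s["ee_rot"])
E
```

```text
clock: 5.07
position: [0.6092, -0.277, 0.1595]
ee_rot: [-0.002, 0.225, 0.974, 0.001]
contact_force: [1.2, 0.2, 0.8]
width: 0.0846
gripper_force: 0.0
[321.16236803 265.25115557]
[321.33549395 224.75633715]
[ 0.61038014 -0.27763369  0.1617456 ] [-6.85114576e-05  2.25068387e-01  9.74342965e-01  5.85995851e-05]
```

View pics/pre1.png

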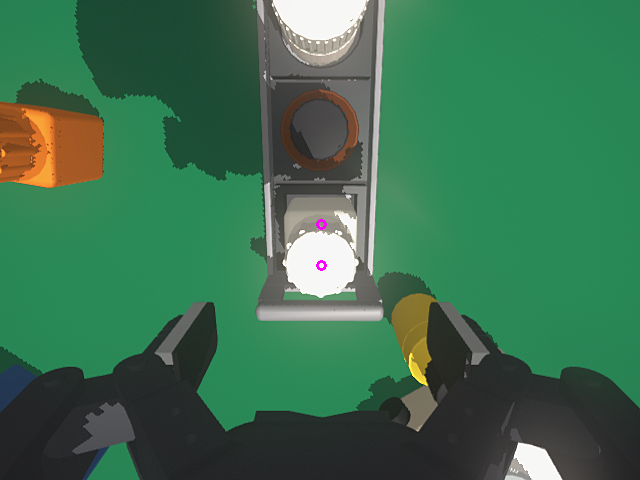

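Target dots fall on the cap centre (321,265), so the alignment is good; the yellow bottle stays outside the fingers' path. Descend and grip.

```bash
python3 -m pendant '[{"dx":0,"dy":0,"dz":0.03,"rx":0,"ry":0,"rz":0,"hand":0.085},{"dx":0,"dy":0,"dz":0.03,"rx":0,"ry":0,"rz":0,"hand":0.085},{"dx":0,"dy":0,"dz":0.03,"rx":0,"ry":0,"rz":0,"hand":0.085},{"dx":0,"dy":0,"dz":0.0265,"rx":0,"ry":0,"rz":0,"hand":0.085},{"dx":0,"dy":0,"dz":0,"rx":0,"ry":0,"rz":0,"hand":0.085},{"dx":0,"dy":0,"dz":0,"rx":0,"ry":0,"rz":0,"hand":0.07},{"dx":0,"dy":0,"dz":0,"rx":0,"ry":0,"rz":0,"hand":0.06},{"dx":0,"dy":0,"dz":0,"rx":0,"ry":0,"rz":0,"hand":0.05},{"dx":0,"dy":0,"dz":0,"rx":0,"ry":0,"rz":0,"hand":0.04},{"dx":0,"dy":0,"dz":0,"rx":0,"ry":0,"rz":0,"hand":0.035},{"dx":0,"dy":0,"dz":0,"rx":0,"ry":0,"rz":0,"hand":0.035},{"dx":0,"dy":0,"dz":0,"rx":0,"ry":0,"rz":0,"hand":0.035}]' 40
```

```text
clock: 6.12
position: [0.6121, -0.2786, 0.0488]
ee_rot: [0.003, 0.225, 0.974, -0.001]
contact_force: [0.4, -0.8, 6.6]
width: 0.0489
gripper_force: 43.2
```

```bash
python3 -m pendant '[{"dx":0,"dy":0,"dz":-0.01,"rx":0,"ry":0,"rz":0,"hand":0.035},{"dx":0,"dy":0,"dz":-0.025,"rx":0,"ry":0,"rz":0,"hand":0.035},{"dx":0,"dy":0,"dz":-0.035,"rx":0,"ry":0,"rz":0,"hand":0.035},{"dx":0,"dy":0,"dz":-0.035,"rx":0,"ry":0,"rz":0,"hand":0.035},{"dx":0,"dy":0,"dz":-0.03,"rx":0,"ry":0,"rz":7.05,"hand":0.035},{"dx":0,"dy":0,"dz":-0.015,"rx":0,"ry":0,"rz":7.05,"hand":0.035},{"dx":0,"dy":0,"dz":0,"rx":0,"ry":0,"rz":7.05,"hand":0.035},{"dx":0,"dy":0,"dz":0,"rx":0,"ry":0,"rz":7.05,"hand":0.035},{"dx":0,"dy":0,"dz":0,"rx":0,"ry":0,"rz":7.05,"hand":0.035},{"dx":0,"dy":0,"dz":0,"rx":0,"ry":0,"rz":7.05,"hand":0.035},{"dx":0,"dy":0,"dz":0,"rx":0,"ry":0,"rz":7.05,"hand":0.035},{"dx":0,"dy":0,"dz":0,"rx":0,"ry":0,"rz":7.05,"hand":0.035}]'
python3 -m pendant '[{"dx":0.01,"dy":-0.001,"dz":0,"rx":0,"ry":0,"rz":0,"hand":0.035},{"dx":0.025,"dy":-0.002,"dz":0,"rx":0,"ry":0,"rz":0,"hand":0.035},{"dx":0.038,"dy":-0.003,"dz":0,"rx":0,"ry":0,"rz":0,"hand":0.035},{"dx":0.038,"dy":-0.003,"dz":0,"rx":0,"ry":0,"rz":0,"hand":0.035},{"dx":0.038,"dy":-0.003,"dz":0,"rx":0,"ry":0,"rz":0,"hand":0.035},{"dx":0.038,"dy":-0.003,"dz":0,"rx":0,"ry":0,"rz":0,"hand":0.035},{"dx":0.038,"dy":-0.003,"dz":0,"rx":0,"ry":0,"rz":0,"hand":0.035},{"dx":0.038,"dy":-0.003,"dz":0,"rx":0,"ry":0,"rz":0,"hand":0.035},{"dx":0.038,"dy":-0.003,"dz":0,"rx":0,"ry":0,"rz":0,"hand":0.035},{"dx":0.038,"dy":-0.003,"dz":0,"rx":0,"ry":0,"rz":0,"hand":0.035},{"dx":0.025,"dy":-0.002,"dz":0,"rx":0,"ry":0,"rz":0,"hand":0.035},{"dx":0.01,"dy":-0.001,"dz":0,"rx":0,"ry":0,"rz":0,"hand":0.035}]'
python3 - <<'E'
from h import *
d=shot("wrist","mid1"); d=shot("wrist"); s=manip.get_state(); print(s["position"],s["ee_rot"],s["width"],s["gripper_force"],s["clock"])
E
```

```text
clock: 7.12
position: [0.6096, -0.2772, 0.1964]
ee_rot: [0.0, 0.661, 0.75, 0.0]
contact_force: [-0.2, -0.4, -0.9]
width: 0.049
gripper_force: 42.3
clock: 8.12
position: [0.5285, 0.0935, 0.1962]
ee_rot: [-0.001, 0.656, 0.755, 0.001]
contact_force: [-0.0, 0.2, -1.6]
width: 0.0493
gripper_force: 42.3
[0.5296341  0.09122145 0.19602176] [1.53419166e-04 6.56608580e-01 7.54231464e-01 2.17546427e-04] 0.04918432628027556 42.33216404914856 8.2167
```

View pics/mid1.png

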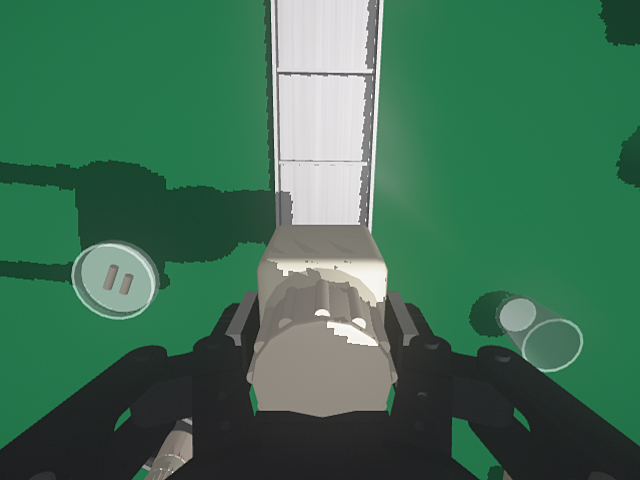

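The bottle hangs upright in the fingers at (320,330), aligned with the rack, just short of the first place. Correct by 16 mm and lower.

```bash
python3 -m pendant '[{"dx":0.01,"dy":0.0008,"dz":0.01,"rx":0,"ry":0,"rz":0.4,"hand":0.035},{"dx":0.0065,"dy":0.0007,"dz":0.025,"rx":0,"ry":0,"rz":0,"hand":0.035},{"dx":0,"dy":0,"dz":0.035,"rx":0,"ry":0,"rz":0,"hand":0.035},{"dx":0,"dy":0,"dz":0.03,"rx":0,"ry":0,"rz":0,"hand":0.035},{"dx":0,"dy":0,"dz":0.02,"rx":0,"ry":0,"rz":0,"hand":0.035},{"dx":0,"dy":0,"dz":0.012,"rx":0,"ry":0,"rz":0,"hand":0.035},{"dx":0,"dy":0,"dz":0.008,"rx":0,"ry":0,"rz":0,"hand":0.035},{"dx":0,"dy":0,"dz":0.004,"rx":0,"ry":0,"rz":0,"hand":0.035},{"dx":0,"dy":0,"dz":0.003,"rx":0,"ry":0,"rz":0,"hand":0.035},{"dx":0,"dy":0,"dz":0,"rx":0,"ry":0,"rz":0,"hand":0.035},{"dx":0,"dy":0,"dz":0,"rx":0,"ry":0,"rz":0,"hand":0.035}]'
python3 -m pendant '[{"dx":0,"dy":0,"dz":0.002,"rx":0,"ry":0,"rz":0,"hand":0.035},{"dx":0,"dy":0,"dz":0.001,"rx":0,"ry":0,"rz":0,"hand":0.035},{"dx":0,"dy":0,"dz":0,"rx":0,"ry":0,"rz":0,"hand":0.035}]'
python3 -c "
from rig import manip
s=manip.get_state();print(s['position'],s['contact_force'],s['width'])"
```

```text
clock: 9.13
position: [0.5311, 0.1056, 0.0493]
ee_rot: [0.001, 0.661, 0.75, 0.001]
contact_force: [0.5, 0.8, -1.7]
width: 0.0487
gripper_force: 42.3
clock: 9.38
position: [0.5313, 0.1059, 0.0488]
ee_rot: [0.001, 0.661, 0.75, 0.001]
contact_force: [-3.0, 0.1, 17.7]
width: 0.049
gripper_force: 44.4
[0.53127924 0.10589851 0.04876839] [-3.00960468  0.13478196 17.71602956] 0.04897390973221531
```

```bash
python3 -m pendant '[{"dx":0,"dy":0,"dz":-0.001,"rx":0,"ry":0,"rz":0,"hand":0.052},{"dx":0,"dy":0,"dz":0,"rx":0,"ry":0,"rz":0,"hand":0.06},{"dx":0,"dy":0,"dz":0,"rx":0,"ry":0,"rz":0,"hand":0.07},{"dx":0,"dy":0,"dz":0,"rx":0,"ry":0,"rz":0,"hand":0.085},{"dx":0,"dy":0,"dz":0,"rx":0,"ry":0,"rz":0,"hand":0.085},{"dx":0,"dy":0,"dz":0,"rx":0,"ry":0,"rz":0,"hand":0.085},{"dx":0,"dy":0,"dz":-0.01,"rx":0,"ry":0,"rz":0,"hand":0.085},{"dx":0,"dy":0,"dz":-0.025,"rx":0,"ry":0,"rz":0,"hand":0.085},{"dx":0,"dy":0,"dz":-0.035,"rx":0,"ry":0,"rz":0,"hand":0.085},{"dx":0,"dy":0,"dz":-0.035,"rx":0,"ry":0,"rz":0,"hand":0.085},{"dx":0,"dy":0,"dz":-0.035,"rx":0,"ry":0,"rz":0,"hand":0.085}]'
python3 -m pendant '[{"dx":-0.02,"dy":-0.0021,"dz":0,"rx":0,"ry":0,"rz":0,"hand":0.085},{"dx":-0.034,"dy":-0.0036,"dz":0,"rx":0,"ry":0,"rz":0,"hand":0.085},{"dx":-0.038,"dy":-0.004,"dz":0,"rx":0,"ry":0,"rz":0,"hand":0.085},{"dx":-0.038,"dy":-0.004,"dz":0,"rx":0,"ry":0,"rz":0,"hand":0.085},{"dx":-0.038,"dy":-0.004,"dz":0,"rx":0,"ry":0,"rz":0,"hand":0.085},{"dx":-0.038,"dy":-0.004,"dz":0,"rx":0,"ry":0,"rz":0,"hand":0.085},{"dx":-0.038,"dy":-0.004,"dz":0,"rx":0,"ry":0,"rz":0,"hand":0.085},{"dx":-0.038,"dy":-0.004,"dz":0,"rx":0,"ry":0,"rz":0,"hand":0.085},{"dx":-0.038,"dy":-0.004,"dz":0,"rx":0,"ry":0,"rz":0,"hand":0.085},{"dx":-0.028,"dy":-0.0029,"dz":0,"rx":0,"ry":0,"rz":0,"hand":0.085}]'
python3 -m pendant '[{"dx":0,"dy":0,"dz":0,"rx":0,"ry":0,"rz":-7.05,"hand":0.085},{"dx":0,"dy":0,"dz":0,"rx":0,"ry":0,"rz":-7.05,"hand":0.085},{"dx":0,"dy":0,"dz":0,"rx":0,"ry":0,"rz":-7.05,"hand":0.085},{"dx":0,"dy":0,"dz":0,"rx":0,"ry":0,"rz":-7.05,"hand":0.085},{"dx":0,"dy":0,"dz":0,"rx":0,"ry":0,"rz":-7.05,"hand":0.085},{"dx":0,"dy":0,"dz":0,"rx":0,"ry":0,"rz":-7.05,"hand":0.085},{"dx":0,"dy":0,"dz":0,"rx":0,"ry":0,"rz":-7.05,"hand":0.085},{"dx":0,"dy":0,"dz":0,"rx":0,"ry":0,"rz":-7.05,"hand":0.085},{"dx":0,"dy":0,"dz":0,"rx":0,"ry":0,"rz":0,"hand":0.085}]'
cat > goto.py <<'E'
from h import *; import sys
x,y,z,a=map(float,sys.argv[1:5]); w=shot("wrist"); S=shot("scene"); s=manip.get_state()
for k in ("position",): print(s[k].round(4))
M=rot(s["ee_rot"]); cur=np.degrees(np.arctan2(M[1,0],M[0,0])); c=M.T@(np.array([x,y,z])-s["position"])
print("angle",cur.round(2),"tilt",M[:,2].round(4),"tool shift",c.round(4),"rz",round(cur-a,2),"w",s["width"].round(4),"clock",s["clock"])
if len(sys.argv)>5:
    cv2.imwrite(f"pics/{sys.argv[5]}.png",np.hstack([w["frame"][:300,160:480],S["frame"][120:420,120:520]])[:,:,::-1])
E
python3 goto.py .5405 -.244 .048 153.95 pre2
```

```text
clock: 10.3
position: [0.5296, 0.1059, 0.1883]
ee_rot: [-0.0, 0.661, 0.75, -0.0]
contact_force: [0.6, -0.3, 0.0]
width: 0.0852
gripper_force: 0.0
clock: 11.13
position: [0.5371, -0.2473, 0.187]
ee_rot: [0.001, 0.662, 0.75, -0.0]
contact_force: [-0.9, 0.2, 0.7]
width: 0.0848
gripper_force: 0.0
clock: 11.88
position: [0.5373, -0.2439, 0.1869]
ee_rot: [0.0, 0.227, 0.974, -0.0]
contact_force: [0.5, 0.9, -0.3]
width: 0.0848
gripper_force: 0.0
[ 0.5373 -0.2439  0.1867]Traceback (most recent call last):
  File "goto.py", line 5, in <module>
    print("angle",cur.round(2),"tilt",M[:,2].round(4),"tool shift",c.round(4),"rz",round(cur-a,2),"w",s["width"].round(4),"clock",s["clock"])
                                                                                                      ^^^^^^^^^^^^^^^^
AttributeError: 'float' object has no attribute 'round'
```

```bash
sed -i 's/s\["width"\].round(4)/round(s["width"],4)/' goto.py; python3 goto.py .5405 -.244 .048 153.95 pre2
```

```text
[ 0.5373 -0.2439  0.1866]
angle 153.48 tilt [ 2.e-04 -1.e-04 -1.e+00] tool shift [-0.0029  0.0013  0.1386] rz -0.47 w 0.0849 clock 12.0833
```

View pics/pre2.png

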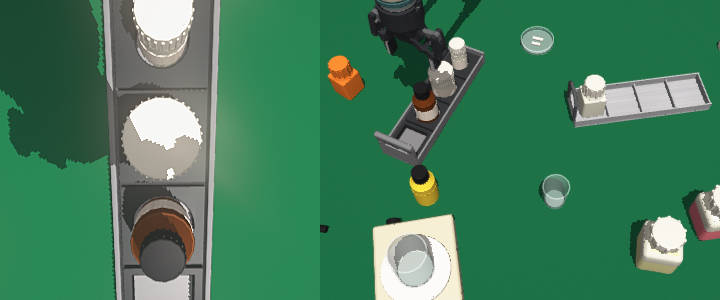

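The square bottle stands upright in the place next to the rack's handle (590,95 in the right half). The gripper is over the tall bottle's cap (162,258 in the left half). Grasp it.

```bash
python3 -m pendant '[{"dx":-0.0029,"dy":0.0013,"dz":0.02,"rx":0,"ry":0,"rz":-0.5,"hand":0.085},{"dx":0,"dy":0,"dz":0.035,"rx":0,"ry":0,"rz":0,"hand":0.085},{"dx":0,"dy":0,"dz":0.035,"rx":0,"ry":0,"rz":0,"hand":0.085},{"dx":0,"dy":0,"dz":0.035,"rx":0,"ry":0,"rz":0,"hand":0.085},{"dx":0,"dy":0,"dz":0.0136,"rx":0,"ry":0,"rz":0,"hand":0.085},{"dx":0,"dy":0,"dz":0,"rx":0,"ry":0,"rz":0,"hand":0.07},{"dx":0,"dy":0,"dz":0,"rx":0,"ry":0,"rz":0,"hand":0.06},{"dx":0,"dy":0,"dz":0,"rx":0,"ry":0,"rz":0,"hand":0.05},{"dx":0,"dy":0,"dz":0,"rx":0,"ry":0,"rz":0,"hand":0.04},{"dx":0,"dy":0,"dz":0,"rx":0,"ry":0,"rz":0,"hand":0.035},{"dx":0,"dy":0,"dz":0,"rx":0,"ry":0,"rz":0,"hand":0.035},{"dx":0,"dy":0,"dz":0,"rx":0,"ry":0,"rz":0,"hand":0.035}]' 40
python3 -m pendant '[{"dx":0,"dy":0,"dz":-0.01,"rx":0,"ry":0,"rz":0,"hand":0.035},{"dx":0,"dy":0,"dz":-0.025,"rx":0,"ry":0,"rz":0,"hand":0.035},{"dx":0,"dy":0,"dz":-0.035,"rx":0,"ry":0,"rz":0,"hand":0.035},{"dx":0,"dy":0,"dz":-0.035,"rx":0,"ry":0,"rz":0,"hand":0.035},{"dx":0,"dy":0,"dz":-0.03,"rx":0,"ry":0,"rz":7.05,"hand":0.035},{"dx":0,"dy":0,"dz":-0.015,"rx":0,"ry":0,"rz":7.05,"hand":0.035},{"dx":0,"dy":0,"dz":0,"rx":0,"ry":0,"rz":7.05,"hand":0.035},{"dx":0,"dy":0,"dz":0,"rx":0,"ry":0,"rz":7.05,"hand":0.035},{"dx":0,"dy":0,"dz":0,"rx":0,"ry":0,"rz":7.05,"hand":0.035},{"dx":0,"dy":0,"dz":0,"rx":0,"ry":0,"rz":7.05,"hand":0.035},{"dx":0,"dy":0,"dz":0,"rx":0,"ry":0,"rz":7.05,"hand":0.035},{"dx":0,"dy":0,"dz":0,"rx":0,"ry":0,"rz":7.05,"hand":0.035}]'
```

```text
clock: 13.08
position: [0.5418, -0.2448, 0.0496]
ee_rot: [0.002, 0.224, 0.975, -0.001]
contact_force: [-0.1, 0.3, 6.1]
width: 0.047
gripper_force: 41.9
clock: 14.08
position: [0.5399, -0.2436, 0.198]
ee_rot: [-0.0, 0.66, 0.751, -0.0]
contact_force: [-0.8, 0.3, -1.9]
width: 0.0466
gripper_force: 42.0
```

```bash
python3 -m pendant '[{"dx":0.012,"dy":0.0029,"dz":0,"rx":0,"ry":0,"rz":0,"hand":0.035},{"dx":0.03,"dy":0.0029,"dz":0,"rx":0,"ry":0,"rz":0,"hand":0.035},{"dx":0.038,"dy":0.0029,"dz":0,"rx":0,"ry":0,"rz":0,"hand":0.035},{"dx":0.038,"dy":0.0029,"dz":0,"rx":0,"ry":0,"rz":0,"hand":0.035},{"dx":0.038,"dy":0.0029,"dz":0,"rx":0,"ry":0,"rz":0,"hand":0.035},{"dx":0.038,"dy":0.0029,"dz":0,"rx":0,"ry":0,"rz":0,"hand":0.035},{"dx":0.038,"dy":0.0029,"dz":0,"rx":0,"ry":0,"rz":0,"hand":0.035},{"dx":0.038,"dy":0.0029,"dz":0,"rx":0,"ry":0,"rz":0,"hand":0.035},{"dx":0.038,"dy":0.0029,"dz":0,"rx":0,"ry":0,"rz":0,"hand":0.035},{"dx":0.038,"dy":0.0029,"dz":0,"rx":0,"ry":0,"rz":0,"hand":0.035},{"dx":0.038,"dy":0.0029,"dz":0,"rx":0,"ry":0,"rz":0,"hand":0.035},{"dx":0.03,"dy":0.0029,"dz":0,"rx":0,"ry":0,"rz":0,"hand":0.035}]'
python3 goto.py .5193 .1811 .051 97.5
```

```text
clock: 15.08
position: [0.5176, 0.1744, 0.198]
ee_rot: [-0.001, 0.656, 0.755, 0.0]
contact_force: [0.7, 0.2, -1.1]
width: 0.0467
gripper_force: 42.0
[0.5179 0.1762 0.1979]
angle 98.19 tilt [-7.0e-04  3.2e-03 -1.0e+00] tool shift [0.0042 0.0021 0.1469] rz 0.69 w 0.0466 clock 15.1833
```

```bash
python3 -m pendant '[{"dx":0.0042,"dy":0.0021,"dz":0.01,"rx":0,"ry":0,"rz":0.7,"hand":0.035},{"dx":0,"dy":0,"dz":0.025,"rx":0,"ry":0,"rz":0,"hand":0.035},{"dx":0,"dy":0,"dz":0.035,"rx":0,"ry":0,"rz":0,"hand":0.035},{"dx":0,"dy":0,"dz":0.03,"rx":0,"ry":0,"rz":0,"hand":0.035},{"dx":0,"dy":0,"dz":0.02,"rx":0,"ry":0,"rz":0,"hand":0.035},{"dx":0,"dy":0,"dz":0.012,"rx":0,"ry":0,"rz":0,"hand":0.035},{"dx":0,"dy":0,"dz":0.008,"rx":0,"ry":0,"rz":0,"hand":0.035},{"dx":0,"dy":0,"dz":0.004,"rx":0,"ry":0,"rz":0,"hand":0.035},{"dx":0,"dy":0,"dz":0.003,"rx":0,"ry":0,"rz":0,"hand":0.035},{"dx":0,"dy":0,"dz":0,"rx":0,"ry":0,"rz":0,"hand":0.035}]'
python3 -m pendant '[{"dx":0,"dy":0,"dz":0.002,"rx":0,"ry":0,"rz":0,"hand":0.035},{"dx":0,"dy":0,"dz":0.001,"rx":0,"ry":0,"rz":0,"hand":0.035},{"dx":0,"dy":0,"dz":0,"rx":0,"ry":0,"rz":0,"hand":0.035}]'
```

```text
clock: 16.02
position: [0.5213, 0.1751, 0.0508]
ee_rot: [0.0, 0.663, 0.749, 0.0]
contact_force: [0.2, 0.7, -1.2]
width: 0.0468
gripper_force: 42.0
clock: 16.27
position: [0.522, 0.1755, 0.0496]
ee_rot: [0.001, 0.663, 0.749, 0.001]
contact_force: [-1.5, 0.2, 3.7]
width: 0.0469
gripper_force: 42.7
```

```bash
python3 -m pendant '[{"dx":0,"dy":0,"dz":0,"rx":0,"ry":0,"rz":0,"hand":0.052},{"dx":0,"dy":0,"dz":0,"rx":0,"ry":0,"rz":0,"hand":0.06},{"dx":0,"dy":0,"dz":0,"rx":0,"ry":0,"rz":0,"hand":0.07},{"dx":0,"dy":0,"dz":0,"rx":0,"ry":0,"rz":0,"hand":0.085},{"dx":0,"dy":0,"dz":0,"rx":0,"ry":0,"rz":0,"hand":0.085},{"dx":0,"dy":0,"dz":0,"rx":0,"ry":0,"rz":0,"hand":0.085},{"dx":0,"dy":0,"dz":-0.01,"rx":0,"ry":0,"rz":0,"hand":0.085},{"dx":0,"dy":0,"dz":-0.025,"rx":0,"ry":0,"rz":0,"hand":0.085},{"dx":0,"dy":0,"dz":-0.035,"rx":0,"ry":0,"rz":0,"hand":0.085},{"dx":0,"dy":0,"dz":-0.035,"rx":0,"ry":0,"rz":0,"hand":0.085},{"dx":0,"dy":0,"dz":-0.035,"rx":0,"ry":0,"rz":0,"hand":0.085}]'
python3 -m pendant '[{"dx":-0.02,"dy":-0.005,"dz":0,"rx":0,"ry":0,"rz":0,"hand":0.085},{"dx":-0.034,"dy":-0.0088,"dz":0,"rx":0,"ry":0,"rz":0,"hand":0.085},{"dx":-0.036,"dy":-0.0092,"dz":0,"rx":0,"ry":0,"rz":0,"hand":0.085},{"dx":-0.036,"dy":-0.0092,"dz":0,"rx":0,"ry":0,"rz":0,"hand":0.085},{"dx":-0.036,"dy":-0.0092,"dz":0,"rx":0,"ry":0,"rz":0,"hand":0.085},{"dx":-0.036,"dy":-0.0092,"dz":0,"rx":0,"ry":0,"rz":0,"hand":0.085},{"dx":-0.036,"dy":-0.0092,"dz":0,"rx":0,"ry":0,"rz":0,"hand":0.085},{"dx":-0.036,"dy":-0.0092,"dz":0,"rx":0,"ry":0,"rz":0,"hand":0.085},{"dx":-0.036,"dy":-0.0092,"dz":0,"rx":0,"ry":0,"rz":0,"hand":0.085},{"dx":-0.036,"dy":-0.0092,"dz":0,"rx":0,"ry":0,"rz":0,"hand":0.085},{"dx":-0.0356,"dy":-0.0092,"dz":0,"rx":0,"ry":0,"rz":0,"hand":0.085},{"dx":0,"dy":0,"dz":0,"rx":0,"ry":0,"rz":0,"hand":0.085}]'
python3 -m pendant '[{"dx":0,"dy":0,"dz":0,"rx":0,"ry":0,"rz":-7.1,"hand":0.085},{"dx":0,"dy":0,"dz":0,"rx":0,"ry":0,"rz":-7.1,"hand":0.085},{"dx":0,"dy":0,"dz":0,"rx":0,"ry":0,"rz":-7.1,"hand":0.085},{"dx":0,"dy":0,"dz":0,"rx":0,"ry":0,"rz":-7.1,"hand":0.085},{"dx":0,"dy":0,"dz":0,"rx":0,"ry":0,"rz":-7.1,"hand":0.085},{"dx":0,"dy":0,"dz":0,"rx":0,"ry":0,"rz":-7.1,"hand":0.085},{"dx":0,"dy":0,"dz":0,"rx":0,"ry":0,"rz":-7.1,"hand":0.085},{"dx":0,"dy":0,"dz":0,"rx":0,"ry":0,"rz":-7.1,"hand":0.085},{"dx":0,"dy":0,"dz":0,"rx":0,"ry":0,"rz":0,"hand":0.085},{"dx":0,"dy":0,"dz":0,"rx":0,"ry":0,"rz":0,"hand":0.085},{"dx":0,"dy":0,"dz":0,"rx":0,"ry":0,"rz":0,"hand":0.085}]'
python3 goto.py .4755 -.2115 .048 153.95 pre3
```

```text
clock: 17.18
position: [0.5206, 0.1753, 0.1898]
ee_rot: [-0.0, 0.663, 0.749, -0.0]
contact_force: [0.1, -0.5, 0.5]
width: 0.0849
gripper_force: 0.0
clock: 18.18
position: [0.4709, -0.2179, 0.1886]
ee_rot: [0.002, 0.665, 0.747, -0.002]
contact_force: [0.2, -0.4, -0.5]
width: 0.0849
gripper_force: 0.0
clock: 19.1
position: [0.4712, -0.211, 0.188]
ee_rot: [0.0, 0.228, 0.974, -0.0]
contact_force: [0.3, 0.0, 0.5]
width: 0.085
gripper_force: 0.0
[ 0.4712 -0.2111  0.1879]
angle 153.72 tilt [ 3.e-04 -1.e-04 -1.e+00] tool shift [-0.004   0.0015  0.1399] rz -0.23 w 0.085 clock 19.2
```

View pics/pre3.png

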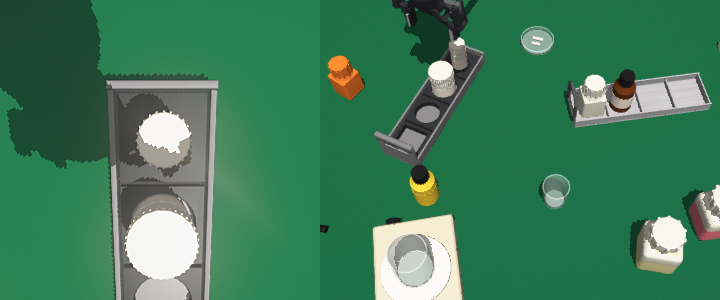

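Square and tall stand upright in places 1 and 2; the gripper is over the wide jar's lid (162,243 in the left half).

```bash
python3 -m pendant '[{"dx":-0.004,"dy":0.0015,"dz":0.02,"rx":0,"ry":0,"rz":-0.2,"hand":0.085},{"dx":0,"dy":0,"dz":0.035,"rx":0,"ry":0,"rz":0,"hand":0.085},{"dx":0,"dy":0,"dz":0.035,"rx":0,"ry":0,"rz":0,"hand":0.085},{"dx":0,"dy":0,"dz":0.035,"rx":0,"ry":0,"rz":0,"hand":0.085},{"dx":0,"dy":0,"dz":0.015,"rx":0,"ry":0,"rz":0,"hand":0.085},{"dx":0,"dy":0,"dz":0,"rx":0,"ry":0,"rz":0,"hand":0.07},{"dx":0,"dy":0,"dz":0,"rx":0,"ry":0,"rz":0,"hand":0.06},{"dx":0,"dy":0,"dz":0,"rx":0,"ry":0,"rz":0,"hand":0.05},{"dx":0,"dy":0,"dz":0,"rx":0,"ry":0,"rz":0,"hand":0.04},{"dx":0,"dy":0,"dz":0,"rx":0,"ry":0,"rz":0,"hand":0.035},{"dx":0,"dy":0,"dz":0,"rx":0,"ry":0,"rz":0,"hand":0.035},{"dx":0,"dy":0,"dz":0,"rx":0,"ry":0,"rz":0,"hand":0.035}]' 40
python3 -m pendant '[{"dx":0,"dy":0,"dz":-0.01,"rx":0,"ry":0,"rz":0,"hand":0.035},{"dx":0,"dy":0,"dz":-0.025,"rx":0,"ry":0,"rz":0,"hand":0.035},{"dx":0,"dy":0,"dz":-0.035,"rx":0,"ry":0,"rz":0,"hand":0.035},{"dx":0,"dy":0,"dz":-0.035,"rx":0,"ry":0,"rz":0,"hand":0.035},{"dx":0,"dy":0,"dz":-0.03,"rx":0,"ry":0,"rz":7.05,"hand":0.035},{"dx":0,"dy":0,"dz":-0.015,"rx":0,"ry":0,"rz":7.05,"hand":0.035},{"dx":0,"dy":0,"dz":0,"rx":0,"ry":0,"rz":7.05,"hand":0.035},{"dx":0,"dy":0,"dz":0,"rx":0,"ry":0,"rz":7.05,"hand":0.035},{"dx":0,"dy":0,"dz":0,"rx":0,"ry":0,"rz":7.05,"hand":0.035},{"dx":0,"dy":0,"dz":0,"rx":0,"ry":0,"rz":7.05,"hand":0.035},{"dx":0,"dy":0,"dz":0,"rx":0,"ry":0,"rz":7.05,"hand":0.035},{"dx":0,"dy":0,"dz":0,"rx":0,"ry":0,"rz":7.05,"hand":0.035}]'
```

```text
clock: 20.2
position: [0.4763, -0.2121, 0.049]
ee_rot: [0.001, 0.225, 0.974, -0.0]
contact_force: [-0.4, 0.4, 5.5]
width: 0.0521
gripper_force: 42.3
clock: 21.2
position: [0.475, -0.2114, 0.1983]
ee_rot: [-0.0, 0.661, 0.75, 0.0]
contact_force: [-0.1, -0.5, -1.2]
width: 0.0518
gripper_force: 42.7
```

```bash
python3 -m pendant '[{"dx":0.02,"dy":0.0041,"dz":0,"rx":0,"ry":0,"rz":0,"hand":0.035},{"dx":0.035,"dy":0.0072,"dz":0,"rx":0,"ry":0,"rz":0,"hand":0.035},{"dx":0.038,"dy":0.0079,"dz":0,"rx":0,"ry":0,"rz":0,"hand":0.035},{"dx":0.038,"dy":0.0079,"dz":0,"rx":0,"ry":0,"rz":0,"hand":0.035},{"dx":0.038,"dy":0.0079,"dz":0,"rx":0,"ry":0,"rz":0,"hand":0.035},{"dx":0.038,"dy":0.0079,"dz":0,"rx":0,"ry":0,"rz":0,"hand":0.035},{"dx":0.038,"dy":0.0079,"dz":0,"rx":0,"ry":0,"rz":0,"hand":0.035},{"dx":0.038,"dy":0.0079,"dz":0,"rx":0,"ry":0,"rz":0,"hand":0.035},{"dx":0.038,"dy":0.0079,"dz":0,"rx":0,"ry":0,"rz":0,"hand":0.035},{"dx":0.038,"dy":0.0079,"dz":0,"rx":0,"ry":0,"rz":0,"hand":0.035},{"dx":0.038,"dy":0.0079,"dz":0,"rx":0,"ry":0,"rz":0,"hand":0.035},{"dx":0.03,"dy":0.0062,"dz":0,"rx":0,"ry":0,"rz":0,"hand":0.035}]'
python3 -m pendant '[{"dx":0.02,"dy":0.004,"dz":0,"rx":0,"ry":0,"rz":0,"hand":0.035},{"dx":0.01,"dy":0.002,"dz":0,"rx":0,"ry":0,"rz":0,"hand":0.035},{"dx":0,"dy":0,"dz":0,"rx":0,"ry":0,"rz":0,"hand":0.035},{"dx":0,"dy":0,"dz":0,"rx":0,"ry":0,"rz":0,"hand":0.035},{"dx":0,"dy":0,"dz":0,"rx":0,"ry":0,"rz":0,"hand":0.035}]'
python3 goto.py .5097 .2545 .051 97.5
```

```text
clock: 22.2
position: [0.5062, 0.2263, 0.1983]
ee_rot: [-0.0, 0.658, 0.753, 0.001]
contact_force: [-0.0, 0.3, -2.4]
width: 0.0523
gripper_force: 42.7
clock: 22.62
position: [0.5085, 0.2524, 0.1978]
ee_rot: [0.0, 0.659, 0.752, -0.001]
contact_force: [-0.3, -0.1, -0.4]
width: 0.0522
gripper_force: 42.7
[0.5087 0.2523 0.1979]
angle 97.5 tilt [-1.e-04 -7.e-04 -1.e+00] tool shift [0.0022 0.0013 0.1469] rz 0.0 w 0.0519 clock 22.7167
```

```bash
python3 -m pendant '[{"dx":0.0022,"dy":0.0013,"dz":0.01,"rx":0,"ry":0,"rz":0,"hand":0.035},{"dx":0,"dy":0,"dz":0.025,"rx":0,"ry":0,"rz":0,"hand":0.035},{"dx":0,"dy":0,"dz":0.035,"rx":0,"ry":0,"rz":0,"hand":0.035},{"dx":0,"dy":0,"dz":0.03,"rx":0,"ry":0,"rz":0,"hand":0.035},{"dx":0,"dy":0,"dz":0.02,"rx":0,"ry":0,"rz":0,"hand":0.035},{"dx":0,"dy":0,"dz":0.012,"rx":0,"ry":0,"rz":0,"hand":0.035},{"dx":0,"dy":0,"dz":0.008,"rx":0,"ry":0,"rz":0,"hand":0.035},{"dx":0,"dy":0,"dz":0.004,"rx":0,"ry":0,"rz":0,"hand":0.035},{"dx":0,"dy":0,"dz":0.003,"rx":0,"ry":0,"rz":0,"hand":0.035},{"dx":0,"dy":0,"dz":0,"rx":0,"ry":0,"rz":0,"hand":0.035}]'
python3 -m pendant '[{"dx":0,"dy":0,"dz":0.002,"rx":0,"ry":0,"rz":0,"hand":0.035},{"dx":0,"dy":0,"dz":0.001,"rx":0,"ry":0,"rz":0,"hand":0.035},{"dx":0,"dy":0,"dz":0,"rx":0,"ry":0,"rz":0,"hand":0.035}]'
```

```text
clock: 23.55
position: [0.5101, 0.2561, 0.0507]
ee_rot: [0.0, 0.659, 0.752, 0.0]
contact_force: [0.9, -0.7, -1.4]
width: 0.0518
gripper_force: 42.7
clock: 23.8
position: [0.5105, 0.2565, 0.0489]
ee_rot: [0.001, 0.659, 0.752, 0.001]
contact_force: [0.3, 0.4, 3.0]
width: 0.052
gripper_force: 42.9
```

```bash
python3 -m pendant '[{"dx":0,"dy":0,"dz":0,"rx":0,"ry":0,"rz":0,"hand":0.055},{"dx":0,"dy":0,"dz":0,"rx":0,"ry":0,"rz":0,"hand":0.063},{"dx":0,"dy":0,"dz":0,"rx":0,"ry":0,"rz":0,"hand":0.072},{"dx":0,"dy":0,"dz":0,"rx":0,"ry":0,"rz":0,"hand":0.085},{"dx":0,"dy":0,"dz":0,"rx":0,"ry":0,"rz":0,"hand":0.085},{"dx":0,"dy":0,"dz":0,"rx":0,"ry":0,"rz":0,"hand":0.085},{"dx":0,"dy":0,"dz":-0.01,"rx":0,"ry":0,"rz":0,"hand":0.085},{"dx":0,"dy":0,"dz":-0.025,"rx":0,"ry":0,"rz":0,"hand":0.085},{"dx":0,"dy":0,"dz":-0.035,"rx":0,"ry":0,"rz":0,"hand":0.085},{"dx":0,"dy":0,"dz":-0.035,"rx":0,"ry":0,"rz":0,"hand":0.085},{"dx":0,"dy":0,"dz":-0.035,"rx":0,"ry":0,"rz":0,"hand":0.085}]'
python3 -m pendant '[{"dx":-0.0287,"dy":-0.0104,"dz":0,"rx":0,"ry":0,"rz":0,"hand":0.085},{"dx":-0.036,"dy":-0.0136,"dz":0,"rx":0,"ry":0,"rz":0,"hand":0.085},{"dx":-0.036,"dy":-0.0136,"dz":0,"rx":0,"ry":0,"rz":0,"hand":0.085},{"dx":-0.036,"dy":-0.0136,"dz":0,"rx":0,"ry":0,"rz":0,"hand":0.085},{"dx":-0.036,"dy":-0.0136,"dz":0,"rx":0,"ry":0,"rz":0,"hand":0.085},{"dx":-0.036,"dy":-0.0136,"dz":0,"rx":0,"ry":0,"rz":0,"hand":0.085},{"dx":-0.036,"dy":-0.0136,"dz":0,"rx":0,"ry":0,"rz":0,"hand":0.085},{"dx":-0.036,"dy":-0.0136,"dz":0,"rx":0,"ry":0,"rz":0,"hand":0.085},{"dx":-0.036,"dy":-0.0136,"dz":0,"rx":0,"ry":0,"rz":0,"hand":0.085},{"dx":-0.036,"dy":-0.0136,"dz":0,"rx":0,"ry":0,"rz":0,"hand":0.085},{"dx":-0.036,"dy":-0.0136,"dz":0,"rx":0,"ry":0,"rz":0,"hand":0.085},{"dx":-0.028,"dy":-0.01,"dz":0,"rx":0,"ry":0,"rz":0,"hand":0.085}]'
python3 -m pendant '[{"dx":0,"dy":0,"dz":0,"rx":0,"ry":0,"rz":-7.05,"hand":0.085},{"dx":0,"dy":0,"dz":0,"rx":0,"ry":0,"rz":-7.05,"hand":0.085},{"dx":0,"dy":0,"dz":0,"rx":0,"ry":0,"rz":-7.05,"hand":0.085},{"dx":0,"dy":0,"dz":0,"rx":0,"ry":0,"rz":-7.05,"hand":0.085},{"dx":0,"dy":0,"dz":0,"rx":0,"ry":0,"rz":-7.05,"hand":0.085},{"dx":0,"dy":0,"dz":0,"rx":0,"ry":0,"rz":-7.05,"hand":0.085},{"dx":0,"dy":0,"dz":0,"rx":0,"ry":0,"rz":-7.05,"hand":0.085},{"dx":0,"dy":0,"dz":0,"rx":0,"ry":0,"rz":-7.05,"hand":0.085},{"dx":0,"dy":0,"dz":0,"rx":0,"ry":0,"rz":0,"hand":0.085},{"dx":0,"dy":0,"dz":0,"rx":0,"ry":0,"rz":0,"hand":0.085},{"dx":0,"dy":0,"dz":0,"rx":0,"ry":0,"rz":0,"hand":0.085}]'
python3 goto.py .4093 -.178 .048 153.95 pre4
```

```text
clock: 24.72
position: [0.5094, 0.2561, 0.1898]
ee_rot: [0.0, 0.659, 0.752, -0.0]
contact_force: [0.9, 1.1, -0.4]
width: 0.0852
gripper_force: 0.0
clock: 25.72
position: [0.4089, -0.1801, 0.1887]
ee_rot: [0.001, 0.659, 0.752, -0.0]
contact_force: [-0.2, 0.2, -0.6]
width: 0.0853
gripper_force: 0.0
clock: 26.63
position: [0.4099, -0.1775, 0.1881]
ee_rot: [0.0, 0.226, 0.974, -0.0]
contact_force: [1.5, 0.2, -0.6]
width: 0.0851
gripper_force: 0.0
[ 0.4098 -0.1775  0.1879]
angle 153.91 tilt [ 3.e-04 -1.e-04 -1.e+00] tool shift [ 0.0003 -0.0007  0.1399] rz -0.04 w 0.0847 clock 26.7333
```

View pics/pre4.png

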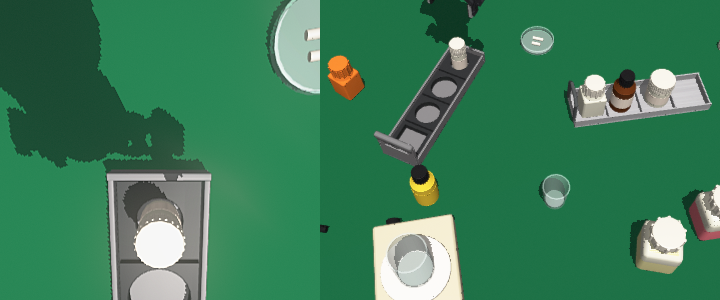

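Three bottles stand upright in order; the gripper is over the slim cap (160,243 in the left half).

```bash
python3 -m pendant '[{"dx":0,"dy":-0.0007,"dz":0.02,"rx":0,"ry":0,"rz":0,"hand":0.085},{"dx":0,"dy":0,"dz":0.035,"rx":0,"ry":0,"rz":0,"hand":0.085},{"dx":0,"dy":0,"dz":0.035,"rx":0,"ry":0,"rz":0,"hand":0.085},{"dx":0,"dy":0,"dz":0.035,"rx":0,"ry":0,"rz":0,"hand":0.085},{"dx":0,"dy":0,"dz":0.015,"rx":0,"ry":0,"rz":0,"hand":0.07},{"dx":0,"dy":0,"dz":0,"rx":0,"ry":0,"rz":0,"hand":0.06},{"dx":0,"dy":0,"dz":0,"rx":0,"ry":0,"rz":0,"hand":0.05},{"dx":0,"dy":0,"dz":0,"rx":0,"ry":0,"rz":0,"hand":0.04},{"dx":0,"dy":0,"dz":0,"rx":0,"ry":0,"rz":0,"hand":0.03},{"dx":0,"dy":0,"dz":0,"rx":0,"ry":0,"rz":0,"hand":0.022},{"dx":0,"dy":0,"dz":0,"rx":0,"ry":0,"rz":0,"hand":0.022},{"dx":0,"dy":0,"dz":0,"rx":0,"ry":0,"rz":0,"hand":0.022}]' 35
python3 -m pendant '[{"dx":0,"dy":0,"dz":-0.01,"rx":0,"ry":0,"rz":0,"hand":0.022},{"dx":0,"dy":0,"dz":-0.025,"rx":0,"ry":0,"rz":0,"hand":0.022},{"dx":0,"dy":0,"dz":-0.035,"rx":0,"ry":0,"rz":0,"hand":0.022},{"dx":0,"dy":0,"dz":-0.035,"rx":0,"ry":0,"rz":0,"hand":0.022},{"dx":0,"dy":0,"dz":-0.03,"rx":0,"ry":0,"rz":7.05,"hand":0.022},{"dx":0,"dy":0,"dz":-0.015,"rx":0,"ry":0,"rz":7.05,"hand":0.022},{"dx":0,"dy":0,"dz":0,"rx":0,"ry":0,"rz":7.05,"hand":0.022},{"dx":0,"dy":0,"dz":0,"rx":0,"ry":0,"rz":7.05,"hand":0.022},{"dx":0,"dy":0,"dz":0,"rx":0,"ry":0,"rz":7.05,"hand":0.022},{"dx":0,"dy":0,"dz":0,"rx":0,"ry":0,"rz":7.05,"hand":0.022},{"dx":0,"dy":0,"dz":0,"rx":0,"ry":0,"rz":7.05,"hand":0.022},{"dx":0,"dy":0,"dz":0,"rx":0,"ry":0,"rz":7.05,"hand":0.022}]'
```

```text
clock: 27.73
position: [0.4107, -0.1789, 0.0491]
ee_rot: [0.002, 0.225, 0.974, -0.001]
contact_force: [-0.5, 0.1, 7.8]
width: 0.0344
gripper_force: 35.4
clock: 28.73
position: [0.4091, -0.1779, 0.1978]
ee_rot: [-0.0, 0.661, 0.75, 0.0]
contact_force: [0.2, 0.8, -1.2]
width: 0.0342
gripper_force: 35.5
```

```bash
python3 -m pendant '[{"dx":0.02,"dy":0.0064,"dz":0,"rx":0,"ry":0,"rz":0,"hand":0.022},{"dx":0.03,"dy":0.0096,"dz":0,"rx":0,"ry":0,"rz":0,"hand":0.022},{"dx":0.038,"dy":0.0121,"dz":0,"rx":0,"ry":0,"rz":0,"hand":0.022},{"dx":0.038,"dy":0.0121,"dz":0,"rx":0,"ry":0,"rz":0,"hand":0.022},{"dx":0.038,"dy":0.0121,"dz":0,"rx":0,"ry":0,"rz":0,"hand":0.022},{"dx":0.038,"dy":0.0121,"dz":0,"rx":0,"ry":0,"rz":0,"hand":0.022},{"dx":0.038,"dy":0.0121,"dz":0,"rx":0,"ry":0,"rz":0,"hand":0.022},{"dx":0.038,"dy":0.0121,"dz":0,"rx":0,"ry":0,"rz":0,"hand":0.022},{"dx":0.038,"dy":0.0121,"dz":0,"rx":0,"ry":0,"rz":0,"hand":0.022},{"dx":0.038,"dy":0.0121,"dz":0,"rx":0,"ry":0,"rz":0,"hand":0.022},{"dx":0.038,"dy":0.0121,"dz":0,"rx":0,"ry":0,"rz":0,"hand":0.022},{"dx":0.038,"dy":0.0121,"dz":0,"rx":0,"ry":0,"rz":0,"hand":0.022}]'
python3 -m pendant '[{"dx":0.036,"dy":0.0115,"dz":0,"rx":0,"ry":0,"rz":0,"hand":0.022},{"dx":0.018,"dy":0.006,"dz":0,"rx":0,"ry":0,"rz":0,"hand":0.022},{"dx":0.0055,"dy":0.0015,"dz":0,"rx":0,"ry":0,"rz":0,"hand":0.022},{"dx":0,"dy":0,"dz":0,"rx":0,"ry":0,"rz":0,"hand":0.022},{"dx":0,"dy":0,"dz":0,"rx":0,"ry":0,"rz":0,"hand":0.022},{"dx":0,"dy":0,"dz":0,"rx":0,"ry":0,"rz":0,"hand":0.022}]'
python3 goto.py .5001 .3279 .051 97.5
```

```text
clock: 29.73
position: [0.4879, 0.2682, 0.1979]
ee_rot: [0.0, 0.659, 0.753, -0.0]
contact_force: [-0.1, -0.7, -0.2]
width: 0.0342
gripper_force: 35.4
clock: 30.23
position: [0.4989, 0.3261, 0.1977]
ee_rot: [0.0, 0.659, 0.752, -0.001]
contact_force: [0.8, -0.5, -0.8]
width: 0.0342
gripper_force: 35.4
[0.4993 0.3261 0.198 ]
angle 97.5 tilt [ 0.e+00 -5.e-04 -1.e+00] tool shift [0.0017 0.0011 0.147 ] rz 0.0 w 0.0343 clock 30.3333
```

```bash
python3 -m pendant '[{"dx":0.0015,"dy":0.001,"dz":0.01,"rx":0,"ry":0,"rz":0,"hand":0.022},{"dx":0,"dy":0,"dz":0.025,"rx":0,"ry":0,"rz":0,"hand":0.022},{"dx":0,"dy":0,"dz":0.035,"rx":0,"ry":0,"rz":0,"hand":0.022},{"dx":0,"dy":0,"dz":0.03,"rx":0,"ry":0,"rz":0,"hand":0.022},{"dx":0,"dy":0,"dz":0.02,"rx":0,"ry":0,"rz":0,"hand":0.022},{"dx":0,"dy":0,"dz":0.012,"rx":0,"ry":0,"rz":0,"hand":0.022},{"dx":0,"dy":0,"dz":0.008,"rx":0,"ry":0,"rz":0,"hand":0.022},{"dx":0,"dy":0,"dz":0.004,"rx":0,"ry":0,"rz":0,"hand":0.022},{"dx":0,"dy":0,"dz":0.003,"rx":0,"ry":0,"rz":0,"hand":0.022},{"dx":0,"dy":0,"dz":0,"rx":0,"ry":0,"rz":0,"hand":0.022}]'
python3 -m pendant '[{"dx":0,"dy":0,"dz":0.002,"rx":0,"ry":0,"rz":0,"hand":0.022},{"dx":0,"dy":0,"dz":0.001,"rx":0,"ry":0,"rz":0,"hand":0.022},{"dx":0,"dy":0,"dz":0,"rx":0,"ry":0,"rz":0,"hand":0.022}]'
```

```text
clock: 31.17
position: [0.5005, 0.3292, 0.0508]
ee_rot: [0.0, 0.659, 0.752, 0.0]
contact_force: [-0.3, 0.6, -1.0]
width: 0.0339
gripper_force: 35.4
clock: 31.42
position: [0.501, 0.3297, 0.0492]
ee_rot: [0.001, 0.659, 0.752, 0.001]
contact_force: [0.1, -0.3, 3.8]
width: 0.0339
gripper_force: 35.7
```

Touching the floor lightly. Release and retreat, then look.

```bash
python3 -m pendant '[{"dx":0,"dy":0,"dz":0,"rx":0,"ry":0,"rz":0,"hand":0.038},{"dx":0,"dy":0,"dz":0,"rx":0,"ry":0,"rz":0,"hand":0.046},{"dx":0,"dy":0,"dz":0,"rx":0,"ry":0,"rz":0,"hand":0.06},{"dx":0,"dy":0,"dz":0,"rx":0,"ry":0,"rz":0,"hand":0.075},{"dx":0,"dy":0,"dz":0,"rx":0,"ry":0,"rz":0,"hand":0.085},{"dx":0,"dy":0,"dz":0,"rx":0,"ry":0,"rz":0,"hand":0.085},{"dx":0,"dy":0,"dz":-0.01,"rx":0,"ry":0,"rz":0,"hand":0.085},{"dx":0,"dy":0,"dz":-0.025,"rx":0,"ry":0,"rz":0,"hand":0.085},{"dx":0,"dy":0,"dz":-0.035,"rx":0,"ry":0,"rz":0,"hand":0.085},{"dx":0,"dy":0,"dz":-0.035,"rx":0,"ry":0,"rz":0,"hand":0.085},{"dx":0,"dy":0,"dz":-0.035,"rx":0,"ry":0,"rz":0,"hand":0.085}]'
python3 -m pendant '[{"dx":-0.035,"dy":-0.02,"dz":-0.02,"rx":0,"ry":0,"rz":0,"hand":0.085},{"dx":-0.035,"dy":-0.02,"dz":-0.02,"rx":0,"ry":0,"rz":0,"hand":0.085},{"dx":-0.035,"dy":-0.02,"dz":-0.02,"rx":0,"ry":0,"rz":0,"hand":0.085},{"dx":-0.035,"dy":-0.01,"dz":0,"rx":0,"ry":0,"rz":0,"hand":0.085},{"dx":-0.035,"dy":0,"dz":0,"rx":0,"ry":0,"rz":0,"hand":0.085},{"dx":-0.035,"dy":0,"dz":0,"rx":0,"ry":0,"rz":0,"hand":0.085},{"dx":-0.03,"dy":0,"dz":0,"rx":0,"ry":0,"rz":0,"hand":0.085},{"dx":0,"dy":0,"dz":0,"rx":0,"ry":0,"rz":0,"hand":0.085},{"dx":0,"dy":0,"dz":0,"rx":0,"ry":0,"rz":0,"hand":0.085}]'
python3 - <<'E'
from h import *
S=shot("scene"); T=shot("side")
A=cv2.resize(S["frame"][140:260,350:530],(400,267)); B=cv2.resize(T["frame"][80:230,200:425],(400,267))
cv2.imwrite("pics/end.png",np.hstack([A,B])[:,:,::-1])
E
```

```text
clock: 32.33
position: [0.4999, 0.3292, 0.1898]
ee_rot: [0.0, 0.659, 0.752, -0.0]
contact_force: [-0.2, 0.2, -0.5]
width: 0.0853
gripper_force: 0.0
clock: 33.08
position: [0.4661, 0.0893, 0.244]
ee_rot: [0.0, 0.66, 0.751, 0.0]
contact_force: [-0.3, 0.6, 0.5]
width: 0.0849
gripper_force: 0.0
```

View pics/end.png

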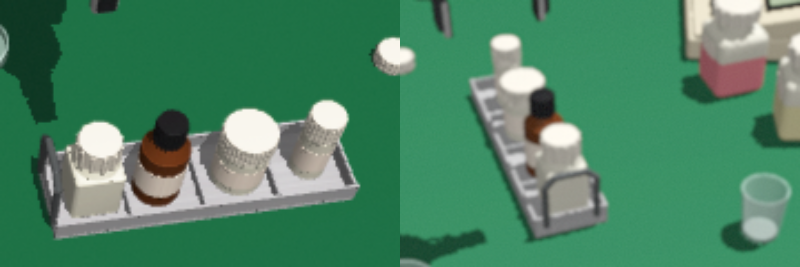

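All four stand upright, one to a place. From the handle: square (95,165), tall (160,155), wide (242,150) and slim (320,140) in the left half. The gripper is clear of them.

```bash
python3 -c "
from rig import manip
print(manip.sign_off())"
```

```text
the job is handed in; nothing more can be done
None
```

I moved all four bottles into the bench rack in the same order from the handle (square, tall, wide, slim), and the last pictures show each standing upright in its own place. I handed the job in at about 33 s of the 104 s allowed; sign-off returned no verdict.

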